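Set the wavelength and bring the sample cell into the photometer's beam

TASK

On the bench photometer, turn the wavelength knob until the pointer stands in line with the set mark on the scale, and then slide the cell carriage by its upright grip until it clicks into the notch that puts the stoppered sample cell in the beam. Finish while still holding the grip, keeping the carriage still in that notch for the reading. Do not touch the glass cells, and leave the things around the instrument where they are.

Things in the scene. Friction and masses are not known exactly. Their poses are not given: they have to be found in the camera images.
- photometer: White photometer, fixed, 150 (x) x 320 (y) x 52 mm; origin: centre of its underside, x to its back, y to its left, z up. Flat deck 52 mm above the worktop. Left part: wavelength knob, scale plate behind it. Right part: open compartment (x -24 to 24, y -146 to 50 mm) where the carriage slides along y. Highest fixed part: spring plunger on the front deck (x -58 to -24, y -36 to -16, top 66 mm).
- wavelength_knob (a joint): Round black fluted knob, 35 mm in diameter, upright axis at x -22, y 107 mm of the photometer, 52 to 81 mm high. Radians, growing clockwise seen from above, range -4.4 to 4.4; stays where left (friction 0.03 N m). It drives the pointer 10 mm to the right (-y) per radian clockwise. Take it from above, across any diameter, and turn it in several grasps.
- knob_grip (a point): Point on the knob's axis at the height to grip, 73 mm above the worktop, 21 mm above the deck.
- pointer_tip (a point): Tip of the thin black pointer (1.8 mm wide) that moves along the scale (y), coming from the slot at the scale's back edge. It starts 10 to 32 mm to the left (+y) of the mark.
- mark_tip (a point): Tip of the set mark: small steel rider on the rail at the scale's front edge, with a thin dark finger 1.8 mm wide pointing back at the pointer; fixed, in a different place on the scale each time. Axes as the photometer's. The tips are in line when their y in the photometer's frame is equal.
- carriage (a joint): Carriage with three pockets in a row, 22 mm apart. Metres, 0 parked at its left stop (the start), growing to the right (-y of the photometer), stop at 0.066. The ball is in a notch at 0.016, 0.038 and 0.060: right, middle and left pocket in the beam. Friction 0.8 N; from 3 mm off a notch the ball draws the carriage in (up to 4 N) if the grip is loose; leaving takes 4 to 5 N.
- pull_knob: The carriage's upright black grip: post 16 mm in diameter, its foot 48 mm and its top 92 mm above the worktop (40 mm above the deck), at the carriage's right end on its middle line, 75 mm to the right of the middle pocket; origin at its foot, z up. Pinch it from above, best across the rail.
- pull_grip (a point): Point on the grip's axis 80 mm above the worktop, where to pinch it.
- detent_ball (a joint): Travel of the spring plunger's 8 mm steel ball towards the carriage: about 0.0008 m while it rides on the index bar between notches, 0.0032 m fully in a notch, above 0.002 m when within about 1.5 mm of the notch's middle.
- beam (a point): Middle of the light beam in the compartment, 46 mm above the worktop; the beam runs along the photometer's x, at its y = -26 mm, behind the plunger and in line with the dark line on the lamp cover. Axes as the photometer's.
- sample_cell: The sample: square glass cell 12.5 x 12.5 x 45 mm with a white stopper on top (58 mm in all), standing loose in one of the three pockets (which one changes); origin at the centre of its underside, 30 mm above the worktop, top of the stopper 88 mm. It is in the beam when its y in the photometer's frame is the beam's.
- open_cell_1: Open glass cell without stopper, 12.5 x 12.5 x 45 mm, in another pocket; origin at its underside, top 75 mm above the worktop.
- open_cell_2: Second open glass cell, the same, in the remaining pocket.
- lab_timer: Bystander: white timer, 60 x 66 x 22 mm, left of the photometer; origin at its underside.
- ferrule_packet: Bystander: small flat packet, 50 x 70 x 14 mm, left of the photometer; origin at its underside.
- reagent_bottle: Bystander: capped bottle, 50 mm in diameter, 88 mm tall, right of the photometer; origin at its underside.
- beaker: Bystander: glass beaker, 52 mm in diameter, 68 mm tall, right of the photometer; origin at its underside.
- tweezers: Bystander: steel tweezers, 126 x 16 x 4 mm, lying behind the photometer; origin at its underside.

How it is judged:
By the outcome, as a careful person would: the job done as asked, in the order asked, and still so for the second after the job is handed in, while the arm keeps its last pose, push and grip.
It also fails if it takes over 61 s, if anything falls off the work surface, if the arm or the gripper's body presses on something with over 40 N, if the wrist force passes 120 N, or if a joint passes its speed limit or range.

ROBOT

A 6-joint arm with a two-finger parallel gripper is mounted at the origin on a cart in front of the work surface, level with it; the furniture and walls round the work are solid. World frame = base frame: x ahead of the robot, y to its left, z up, the work surface at z = 0. Lengths are in m, angles in rad, forces in N, time in s.
With the tool pointing down it reaches from about 0.35 to 0.975 m from the base axis. Payload 7.1 kg.
Tool frame: the origin (TCP) lies midway between the tips of the shut fingers; the grasp point (between the pads) lies 19 mm behind it; z points along the fingers, y is the line along which they close (so a half turn about z gives the same grasp; the last joint's range is limited). The gripper opens to 88 mm and grips with 3 to 60 N. Pads are 20 mm wide; open, the fingers measure 115 mm over their backs; the gripper's body (75 mm by 178 mm) begins 61 mm behind the grasp point.
Start: joints at [1.281, 0.423, 1.63, -0, 1.089, -0.019], TCP at [0.167, 0.602, 0.223] pointing down, gripper open.
Joint ranges: [-3, 3], [-0.9, 2.11], [0.09, 2.58], [-1.31, 4.45], [0.11, 2.69], [-2.54, 2.54]. Speed limits (rad/s): [2.39, 2.39, 3.01, 3.14, 3.14, 3.14].

INTERFACE

Orientations are given as a unit quaternion [w, x, y, z].
In Python, from station import move_pose, movel, movej, command_gripper, wait, inverse_kinematics, read_camera, camera_info, MotionError, job_done, get_time, get_joint_pos, get_qvel, get_effort, get_tcp_pos, get_ee_rot, get_ft_force, get_ft_torque, get_grip_width, get_finger_force gives the robot as it stands. Calls block until the motion is done:
- move_pose(position, orientation): joint-space move of the TCP to a pose.
- movel(position, frame=None, v=0.15, until_force=None): straight line of the TCP; frame=None keeps the orientation; v is the mean speed in m/s. With until_force (N) it stops when the force on the tool has changed by that much, and returns True; else False.
- movej(angles): joint-space move.
- command_gripper(opening): opening from 0.0 (shut) to 1.0 (fully open); the grip force is fixed at half the most; returns when the fingers have stopped.
- wait(seconds).
- inverse_kinematics(position, orientation): joint angles nearest the present ones, or None.
- read_camera(name): name is "side" or "top"; returns the picture (384x512x3 uint8, red, green, blue); there is no depth.
- camera_info(name): a dict with "intrinsics" (3x3 intrinsics, pixels), "dist" ([k1, k2, p1, p2, k3] as OpenCV has them; the pictures are not rectified), "T" (4x4, takes a point from camera to world coordinates). Camera axes: x right, y up, looking along -z (the intrinsics and any distortion apply to the point x, -y, -z); pixel columns grow to the right and rows downward; lengths in m; the calibration is good to about 2 mm. A picture is of the moment at which its call begins. camera_info takes no time and is no camera call.
A pose or a line that the arm cannot do raises MotionError and nothing moves.
- job_done(): hands the job in; it is judged then, once.
Readings, each from a call of its own:
- get_time(): time.
- get_joint_pos(): joint angles.
- get_qvel(): joint speeds.
- get_effort(): joint torques, N m.
- get_tcp_pos(): TCP position.
- get_ee_rot(): TCP orientation.
- get_ft_force(): force on the tool from outside, world axes, zero at the start.
- get_ft_torque(): the same for the moment, N m.
- get_grip_width(): opening from 0.0 (shut) to 1.0 (fully open).
- get_finger_force(): force on a finger pad.
Only numpy, scipy, OpenCV 4.12 (cv2) and the standard library are available. Lean on these libraries where they do the work, as an engineer would, in place of code of your own. Each camera call takes 0.05 s, during which the arm holds its last target. There are 200 camera calls.

## Working session

There is one attempt and no reset: what is moved stays moved. The work goes in short steps, each a Python script; the robot and the scene stay as the last script left them, time stands still between calls to the robot, and variables do not carry over. Pictures are saved under pics/ and viewed, at most 10 in all, crops included, and the job is handed in when it is done.

```bash
mkdir -p pics; python3 - <<'E'
from station import *
import cv2, numpy as np
for n in("side","top"):
    im=read_camera(n); cv2.imwrite(f"pics/{n}0.png",im[...,::-1])
    c=camera_info(n); print(n,np.round(c["intrinsics"],1).tolist(),c["dist"],np.round(c["T"],3).tolist())
print(get_time())
E
```

```text
side [[495.3, 0.0, 252.2], [0.0, 495.3, 186.6], [0.0, 0.0, 1.0]] [-0.13266076  0.          0.          0.          0.        ] [[0.857, 0.318, -0.406, -0.076], [-0.516, 0.53, -0.673, -0.779], [0.001, 0.786, 0.618, 0.952], [0.0, 0.0, 0.0, 1.0]]
top [[490.7, 0.0, 251.6], [0.0, 490.7, 185.3], [0.0, 0.0, 1.0]] [0.01966323 0.         0.         0.         0.        ] [[-0.011, 0.998, -0.069, 0.418], [-1.0, -0.011, 0.006, 0.16], [0.005, 0.069, 0.998, 1.127], [0.0, 0.0, 0.0, 1.0]]
0.1
```

View pics/top0.png

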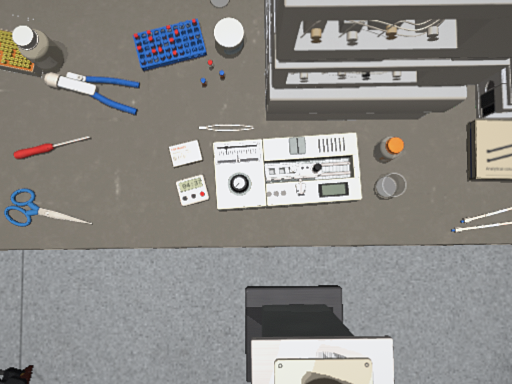

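View pics/side0.png

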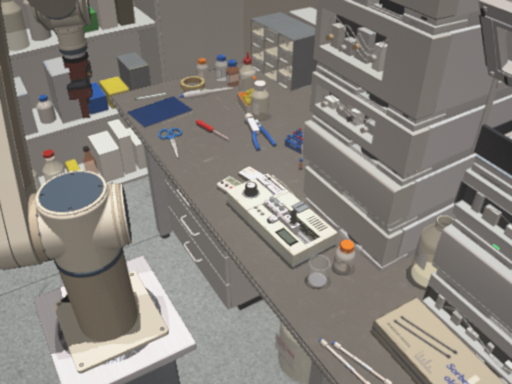

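The top view shows the photometer spanning about cols 214-360 and rows 133-209, with the knob near (239,183) and the post near (317,168). Next I'll enlarge both views.

```bash
python3 - <<'E'
import cv2
a=cv2.imread("pics/top0.png")[125:217,205:370]; cv2.imwrite("pics/t1.png",cv2.resize(a,None,fx=4.8,fy=4.8,interpolation=cv2.INTER_CUBIC))
a=cv2.imread("pics/side0.png")[160:270,210:350]; cv2.imwrite("pics/s1.png",cv2.resize(a,None,fx=5,fy=5,interpolation=cv2.INTER_CUBIC))
E
```

```text
(no output)
```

View pics/t1.png

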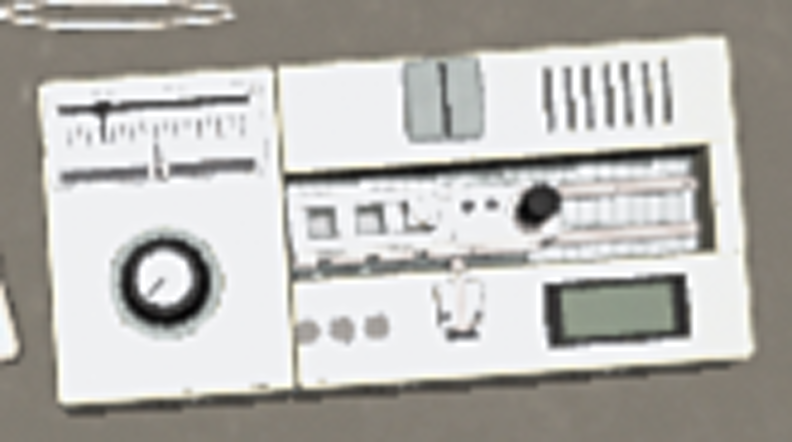

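View pics/s1.png

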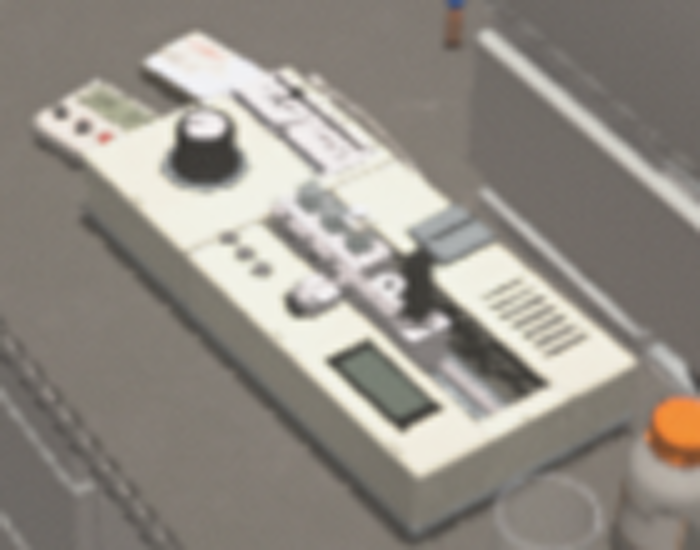

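```bash
cat >h.py <<'E'
from station import *
import cv2, numpy as np
from scipy.optimize import least_squares
def proj(n,P):
    c=camera_info(n);T=np.linalg.inv(c["T"]);F=np.diag([1,-1,-1.])
    return cv2.projectPoints(np.atleast_2d(P).astype(float),cv2.Rodrigues(F@T[:3,:3])[0],F@T[:3,3],c["intrinsics"],np.array(c["dist"]))[0][:,0]
def toW(p,L):
    c,s=np.cos(p[2]),np.sin(p[2]); L=np.atleast_2d(L)
    return np.c_[p[0]+c*L[:,0]-s*L[:,1],p[1]+s*L[:,0]+c*L[:,1],L[:,2]]
def pix2loc(n,uv,z,p):
    f=lambda q:(proj(n,toW(p,[[q[0],q[1],z]]))[0]-uv)
    return least_squares(f,[0,0],x_scale=.01).x
E
python3 - <<'E'
from h import *
L=np.array([[75,160,52],[75,-160,52],[-75,-160,52],[-75,160,52],[-22,107,81],[0,-63,92]])/1e3
t=(np.array([[40,85],[728,38],[752,352],[60,400],[164,280],[540,203]])+.5)/4.8-.5+[205,125]
Ls=L[[2,1,4,5]]; s=(np.array([[415,475],[637,362],[207,125],[420,252]])+.5)/5-.5+[210,160]
x0=[.53,.1,0.]
ft=lambda p:(proj("top",toW(p,L))-t).ravel(); fs=lambda p:(proj("side",toW(p,Ls))-s).ravel()
for f in (ft,fs,lambda p:np.r_[ft(p),fs(p)]):
    r=least_squares(f,x0,x_scale=[.01,.01,.01]); print(r.x.round(4),f(r.x).reshape(-1,2).round(1).tolist())
p=r.x; np.save("p.npy",p)
for n,c in(("pt",(104,138)),("mk",(156,140))):
    print(n,pix2loc("top",(np.array(c)+.5)/4.8-.5+[205,125],.054,p))
T=cv2.imread("pics/top0.png"); S=cv2.imread("pics/side0.png")
g=lambda i,a,b,c,d:cv2.resize(i[a:b,c:d],(390,290),interpolation=cv2.INTER_CUBIC)
# top cells, top scale, side cells, side scale
u=lambda y,x=0,z=.06,n="top":proj(n,toW(p,[[x,y,z]]))[0].astype(int)
out=[]
for n,I,y,x in(("top",T,.012,0),("top",T,.107,.045),("side",S,.012,0),("side",S,.107,.045)):
    a=u(y,x,.06,n); w=20 if y<.05 else 26; h=int(w*.75); print(n,a); out.append(g(I,a[1]-h,a[1]+h,a[0]-w,a[0]+w))
cv2.imwrite("pics/m1.png",np.vstack([np.hstack(out[:2]),np.hstack(out[2:])]))
E
```

```text
[0.5251 0.0757 0.0579] [[-0.9, -0.9], [0.1, -0.8], [0.8, 1.3], [-0.7, 1.3], [-0.1, -0.4], [0.7, -0.6]]
[0.5262 0.0764 0.0491] [[-0.1, 0.1], [0.4, -0.4], [-0.1, -0.5], [-0.1, 0.7]]
[0.5252 0.0758 0.0568] [[-0.9, -1.0], [0.1, -0.8], [0.7, 1.4], [-0.8, 1.2], [-0.1, -0.5], [0.7, -0.6], [0.2, 0.3], [0.4, -0.4], [-0.5, -0.2], [-0.2, 0.9]]
pt [0.04593545 0.13033971]
mk [0.04341989 0.10660419]
top [281 170]
top [236 152]
side [276 204]
side [269 182]
```

View pics/m1.png

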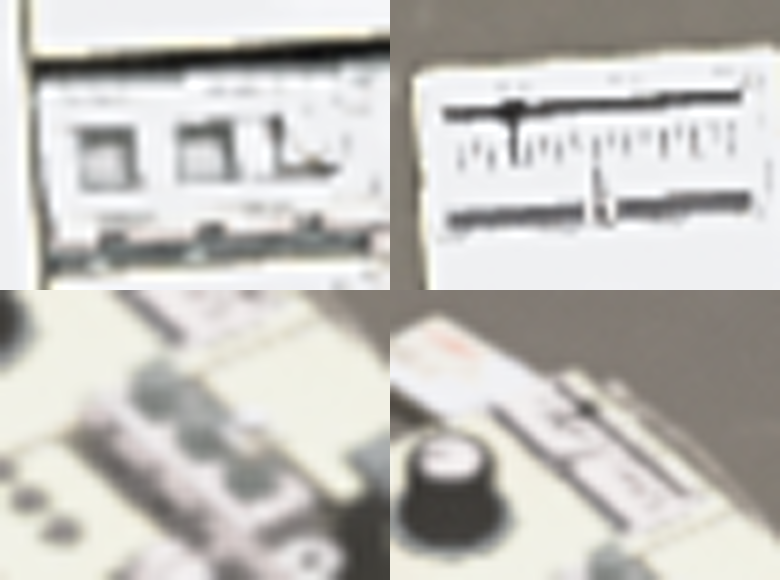

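```bash
python3 - <<'E'
from h import *
p=np.load("p.npy")
P=toW(p,[[0,y,z] for z in(.055,.082,.088) for y in(.034,.012,-.01)])
print("side panel",((proj("side",P)-[276-20,204-15])*9.7).round().tolist())
print("top panel",((proj("top",P)-[281-20,170-15])*9.7).round().tolist())
W=toW(p,[[-.022,.107,.073],[0,-.063,.08]]);print(W)
for w in W:
  for y in np.arange(-1.6,1.7,.4):
    a=p[2]+y; q=[0,np.cos(a/2),np.sin(a/2),0]
    for z in(.054,.12):
      k=inverse_kinematics([w[0],w[1],z],q); print(round(y,1),z,None if k is None else np.round(k,2).tolist())
print(get_ee_rot())
E
```

```text
side panel [[150.0, 128.0], [195.0, 168.0], [241.0, 210.0], [152.0, 55.0], [198.0, 96.0], [245.0, 137.0], [153.0, 39.0], [199.0, 79.0], [245.0, 121.0]]
top panel [[101.0, 156.0], [198.0, 150.0], [295.0, 143.0], [106.0, 144.0], [206.0, 138.0], [305.0, 131.0], [108.0, 141.0], [208.0, 135.0], [308.0, 128.0]]
[[0.49715966 0.18140353 0.073     ]
 [0.52876832 0.01292537 0.08      ]]
-1.6 0.054 None
-1.6 0.12 None
-1.2 0.054 None
-1.2 0.12 None
-0.8 0.054 None
-0.8 0.12 None
-0.4 0.054 [0.33, 0.55, 1.93, -0.0, 0.66, 2.24]
-0.4 0.12 [0.33, 0.43, 1.91, -0.0, 0.8, 2.24]
-0.0 0.054 [0.33, 0.55, 1.93, -0.0, 0.66, 1.84]
-0.0 0.12 [0.33, 0.43, 1.91, -0.0, 0.8, 1.84]
0.4 0.054 [0.33, 0.55, 1.93, -0.0, 0.66, 1.44]
0.4 0.12 [0.33, 0.43, 1.91, -0.0, 0.8, 1.44]
0.8 0.054 [0.33, 0.55, 1.93, -0.0, 0.66, 1.04]
0.8 0.12 [0.33, 0.43, 1.91, -0.0, 0.8, 1.04]
1.2 0.054 [0.33, 0.55, 1.93, -0.0, 0.66, 0.64]
1.2 0.12 [0.33, 0.43, 1.91, -0.0, 0.8, 0.64]
1.6 0.054 [0.33, 0.55, 1.93, -0.0, 0.66, 0.24]
1.6 0.12 [0.33, 0.43, 1.91, -0.0, 0.8, 0.24]
-1.6 0.054 None
-1.6 0.12 None
-1.2 0.054 None
-1.2 0.12 None
-0.8 0.054 [0.0, 0.55, 1.93, -0.0, 0.66, 2.32]
-0.8 0.12 [0.0, 0.43, 1.91, -0.0, 0.8, 2.32]
-0.4 0.054 [0.0, 0.55, 1.93, -0.0, 0.66, 1.92]
-0.4 0.12 [0.0, 0.43, 1.91, -0.0, 0.8, 1.92]
-0.0 0.054 [0.0, 0.55, 1.93, -0.0, 0.66, 1.52]
-0.0 0.12 [0.0, 0.43, 1.91, -0.0, 0.8, 1.52]
0.4 0.054 [0.0, 0.55, 1.93, -0.0, 0.66, 1.12]
0.4 0.12 [0.0, 0.43, 1.91, -0.0, 0.8, 1.12]
0.8 0.054 [0.0, 0.55, 1.93, -0.0, 0.66, 0.72]
0.8 0.12 [0.0, 0.43, 1.91, -0.0, 0.8, 0.72]
1.2 0.054 [0.0, 0.55, 1.93, -0.0, 0.66, 0.32]
1.2 0.12 [0.0, 0.43, 1.91, -0.0, 0.8, 0.32]
1.6 0.054 [0.0, 0.55, 1.93, -0.0, 0.66, -0.08]
1.6 0.12 [0.0, 0.43, 1.91, -0.0, 0.8, -0.08]
[-1.04013127e-04  1.34984549e-01  9.90847490e-01 -6.42331448e-04]
```

The stopper is over the right pocket in both views: top panel (300,130) and side panel (248,130), where I predicted (245,137). That makes the target notch 0.016. The pointer is about 23.7 mm left of the mark. Now I'll turn the knob.

```bash
cat >>h.py <<'E'
def tri(z,t,s,x0): # world xy of a point of known height seen in both views
    return least_squares(lambda q:np.r_[proj("top",[[q[0],q[1],z]])[0]-t,proj("side",[[q[0],q[1],z]])[0]-s],x0,x_scale=.01).x
def quat(a): return [0,np.cos(a/2),np.sin(a/2),0]
def tool_tau(): return get_effort()[5]
E
python3 - <<'E'
from h import *
p=np.load("p.npy")
ct=lambda a:(np.array(a)+.5)/4.8-.5+[205,125]
cs=lambda a:(np.array(a)+.5)/5-.5+[210,160]
k=tri(.081,ct((164,280)),cs((207,125)),[.5,.18]); g=tri(.092,ct((540,203)),cs((420,252)),[.53,.01])
print(k,g); np.save("kg.npy",[k,g])
q=quat(p[2]+2.1)
move_pose([k[0],k[1],.13],q); command_gripper(.6); print(get_time())
movel([k[0],k[1],.056],v=.1); command_gripper(0.)
print(get_grip_width()*88,get_ft_force().round(1),get_ft_torque().round(2),get_finger_force(),get_time())
j=np.array(get_joint_pos()); print(j.round(3))
for i in range(4):
    j[5]+=.55; movej(j); print(get_joint_pos()[5],get_ft_force().round(1),get_ft_torque().round(3))
command_gripper(.6); movel([k[0],k[1],.13],v=.15)
im=read_camera("side"); cv2.imwrite("pics/side1.png",im[...,::-1]);im=read_camera("top"); cv2.imwrite("pics/top1.png",im[...,::-1])
print(get_time())
E
```

```text
[0.49675931 0.18067093] [0.52869945 0.0144027 ]
2.775
34.49506388321837 [3.3 3.4 1.1] [ 0.52 -0.52  0.05] 29.995560944080353 4.1
[ 0.327  0.541  1.934  0.     0.664 -0.26 ]
0.28764625314316555 [ 2.1  2.3 -0.9] [ 0.152  0.071 -0.024]
0.8366490820970628 [ 0.4  3.2 -0.6] [0.439 0.354 0.028]
1.3863529317822674 [-1.6  5.4 -0.2] [ 0.877  0.596 -0.033]
1.937831917138816 [-3.   5.5  0.4] [ 1.01   0.637 -0.019]
7.7167
```

```bash
python3 - <<'E'
from h import *
p=np.load("p.npy")
j=np.array(get_joint_pos()); j[0]+=.9; j[1]-=.3; movej(j)
I={}
for n in("top","side"):
    I[n]=np.mean([read_camera(n).astype(float) for _ in range(4)],0).astype(np.uint8)[...,::-1]; cv2.imwrite(f"pics/{n}2.png",I[n])
t=cv2.resize(I["top"][137:172,212:264],None,fx=12,fy=12,interpolation=cv2.INTER_CUBIC)
cv2.imwrite("pics/c2.png",t); print(get_time())
E
```

```text
9.925
```

View pics/c2.png

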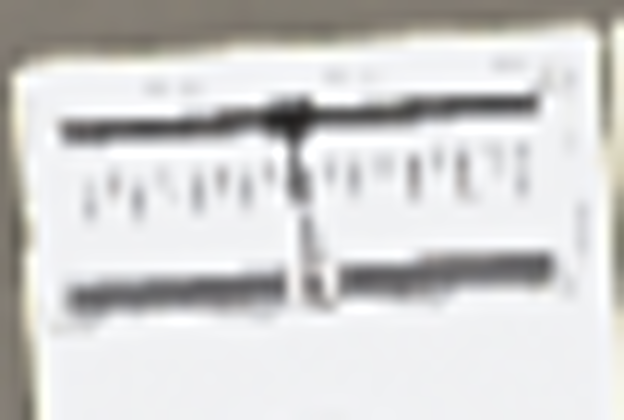

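The pointer tip is at crop (300,190) and the mark finger at about (305,205), so they're nearly in line. I'll measure the rest to sub-pixel.

```bash
cat >>h.py <<'E'
def rows(I,r0,r1,c0,w=2.6,z=.055,p=None):
    g=255-I.astype(float).mean(2); o=[]
    for r in range(r0,r1):
        c=np.arange(int(round(c0-w)),int(round(c0+w))+1); v=g[r,c]; v=np.clip(v-np.sort(v)[:2].mean()-3,0,None)
        m=(v*c).sum()/v.sum(); o.append((r,round(m,2),int(v.max()),*(1e3*pix2loc("top",[m,r],z,p)).round(1)))
    return o
E
python3 - <<'E'
from h import *
p=np.load("p.npy"); I=cv2.imread("pics/top2.png")
print("dir dcol/drow",np.diff(proj("top",toW(p,[[.06,.11,.055],[.03,.11,.055]])),axis=0))
for o in rows(I,147,163,237.3,p=p): print(*o)
print((255-I.mean(2))[146:162,230:246].astype(int))
E
```

```text
dir dcol/drow [[ 0.89285357 13.51190659]]
147 236.01 115 58.4 108.0
148 235.97 174 56.2 108.2
149 236.38 111 53.9 107.5
150 236.76 112 51.7 106.8
151 236.82 118 49.5 106.8
152 236.47 127 47.3 107.7
153 236.51 87 45.1 107.8
154 236.71 37 42.8 107.5
155 237.09 76 40.6 106.8
156 237.24 82 38.3 106.6
157 237.39 74 36.1 106.4
158 237.68 65 33.9 105.9
159 237.76 82 31.6 105.9
160 237.43 116 29.5 106.8
161 237.34 90 27.3 107.1
162 237.52 51 25.1 106.9
[[125 143 152 154 188 203 205 208 182 172 171 172 179 180 173 178]
 [181 166 140 137 185 200 216 179 112  98  98  97  94  92  82  80]
 [ 79  59  27  24  75  99 179  88   3   1   3   4   3   3   4   4]
 [  5   5   5   4   8   1 116   9   2  13   9  14   9  15  16   9]
 [ 20  10  15  11  36   8 124  23   8  40  17  41  16  38  40  16]
 [ 71  18  41  17  61  19 138  95  14  58  19  73  19  31  32  15]
 [ 64  18  72  17  28  28 144 111  13  27  15  62  17  12  11  11]
 [ 28  15  62  16  10   8  96 100  12  11  12  30  15  12  12  13]
 [ 12  12  31  15  11   9  28  50  11  10  12  14  13  13  13  12]
 [ 13  13  14  13  13  10  10  90  21  11  13  13  13  13  13  13]
 [ 13  13  13  13  13  11   9  96  39  12  12  12  13  13  12  12]
 [ 12  12  12  12  12  10   9  87  52  16  10   9   9   9   9   8]
 [  9   8  12  12  12  15   8  80  73  25  20  18  17  16  16  16]
 [ 16  17  40  46  50  69  12  74  61  10  96 128 137 137 137 136]
 [139 138 144 145 148 133  15 109 125  13 118 156 159 152 151 154]
 [150 144 142 130 131 121  19  90 121  36  92  92  94  94 100 113]]
```

```bash
cat >>h.py <<'E'
def cents(I,c0,lo,hi):
    g=255-I.astype(float).mean(2)
    return [(r,round(float((np.clip(g[r,c0-2:c0+3]-22,0,None)*np.arange(c0-2,c0+3)).sum()/np.clip(g[r,c0-2:c0+3]-22,1e-6,None).sum()),2)) for r in range(lo,hi)]
def turn(d):
    k=np.load("kg.npy")[0]; p=np.load("p.npy")
    a=p[2]+2.1-2.2
    move_pose([k[0],k[1],.13],quat(a)); movel([k[0],k[1],.056],v=.1); command_gripper(0.)
    j=np.array(get_joint_pos()); j0=j[5]; j[5]+=d; movej(j); wait(.3); print("turned",get_joint_pos()[5]-j0)
    command_gripper(.6); movel([k[0],k[1],.13],v=.15)
    j=np.array(get_joint_pos()); j[0]+=.9; j[1]-=.3; movej(j)
def look(f):
    I={n:np.mean([read_camera(n).astype(float) for _ in range(4)],0).astype(np.uint8)[...,::-1] for n in("top","side")}
    for n in I: cv2.imwrite(f"pics/{n}{f}.png",I[n])
    return I
E
python3 - <<'E'
from h import *
I0=cv2.imread("pics/top0.png"); print("before ptr",cents(I0,226,149,154),"finger",cents(I0,237,154,159))
turn(.13); I=look(3)["top"]
print("after ptr",cents(I,237,149,154),"finger",cents(I,237,154,159))
print((255-I.mean(2))[146:162,230:246].astype(int),get_time())
E
```

```text
before ptr [(149, 225.8), (150, 226.0), (151, 226.13), (152, 226.55), (153, 226.7)] finger [(154, 237.0), (155, 237.02), (156, 237.19), (157, 237.33), (158, 237.52)]
turned 0.12876171539834846
after ptr [(149, 236.66), (150, 237.13), (151, 237.31), (152, 236.87), (153, 237.0)] finger [(154, 237.0), (155, 237.0), (156, 237.19), (157, 237.31), (158, 237.52)]
[[126 143 154 155 154 189 202 216 226 171 169 171 180 180 172 178]
 [181 166 142 137 135 168 198 210 183 102  95  97  94  92  83  80]
 [ 79  59  29  23  25  70 140 162  83   3   1   3   3   4   4   4]
 [  5   5   6   6  11   3  62  99   7   9   8  14   9  15  16   9]
 [ 19  11  15  12  39  10  38 122  13  38  16  41  16  38  41  16]
 [ 71  19  41  17  63  22  41 129  16  57  18  72  19  31  32  14]
 [ 64  18  72  18  31  30  33 132  16  27  15  62  17  12  11  11]
 [ 28  15  62  16  12   9   9 104  15  10  12  30  15  12  12  13]
 [ 12  12  31  15  12  10   9  74  14  10  12  14  13  13  13  12]
 [ 12  12  14  13  13  11  10  93  22  11  13  13  13  13  13  13]
 [ 13  13  13  13  13  11  10  96  39  12  12  13  13  13  13  12]
 [ 13  12  12  12  11  10   8  87  52  15  10   9   9   9   9   8]
 [  9   8  12  12  12  15   8  80  74  25  20  18  17  16  16  16]
 [ 16  17  40  47  51  69  13  74  62  10  96 127 137 137 137 137]
 [139 139 145 145 148 133  15 110 125  13 118 155 159 153 152 154]
 [150 144 141 130 131 122  19  90 121  36  92  92  94  94 100 112]] 16.9583
```

The knob is set: pointer tip col 237.0 and mark tip col 237.1, which agrees to about 0.2 mm once tilt is allowed for. Next is the carriage.

```bash
python3 - <<'E'
from h import *
p=np.load("p.npy"); g=np.load("kg.npy")[1]; g=(g+toW(p,[[0,-.063,.09]])[0,:2])/2
a=p[2]+np.pi/2; d=np.array([np.sin(p[2]),-np.cos(p[2])]) # photometer -y
move_pose([*g,.16],quat(a)); command_gripper(.5); movel([*g,.062],v=.1); f0=get_ft_force()
command_gripper(0.); print("w",get_grip_width()*88,(get_ft_force()-f0).round(1))
s=np.array(get_tcp_pos()); print(s,g)
for m in (.003,.006,.009,.011,.0125,.014,.015,.016):
    movel([*(s[:2]+d*m),s[2]],v=.02); f=get_ft_force(); print(m,round((np.array(get_tcp_pos())[:2]-s[:2])@d*1e3,2),"along",round(f[:2]@d,2),"across",round(f[0]*d[1]-f[1]*d[0],2))
print(get_time())
E
```

```text
w 15.364855387844848 [ 3.  -0.5 -1.7]
[0.53009032 0.01368565 0.06233892] [0.52873389 0.01366403]
0.003 3.24 along 0.31 across -3.18
0.006 6.3 along 1.89 across -2.43
0.009 9.26 along 0.35 across -2.84
0.011 11.22 along 1.91 across -3.52
0.0125 12.75 along 2.52 across -2.66
0.014 14.36 along 4.1 across -2.56
0.015 15.31 along 4.53 across -2.4
0.016 15.91 along 2.12 across -2.34
23.4667
```

Past 13 mm the ball pulled the carriage toward the notch. I'll loosen the grip so it settles, then take hold again.

```bash
python3 - <<'E'
from h import *
p=np.load("p.npy"); d=np.array([np.sin(p[2]),-np.cos(p[2])])
command_gripper(.3); wait(.7); print("free",get_ft_force().round(2),get_tcp_pos())
command_gripper(0.); wait(.5); f=get_ft_force(); print("held",f.round(2),"along",round(f[:2]@d,2),get_grip_width()*88,get_finger_force(),get_tcp_pos())
I=look(5)
P=toW(p,[[0,-.079,.085],[0,-.026,.088]]); print(proj("top",P),proj("side",P),get_time())
m=cv2.resize(I["side"][160:270,210:350],None,fx=4.5,fy=4.5,interpolation=cv2.INTER_CUBIC)
cv2.imwrite("pics/c5.png",m)
E
```

```text
free [ 0.63 -1.12 -0.07] [ 0.53099882 -0.00229338  0.06233421]
held [ 0.69 -0.56 -0.44] along 0.6 15.174860208924514 29.999943673610687 [ 0.53104679 -0.00228007  0.06234232]
[[324.80025428 166.187907  ]
 [300.20430701 167.70101712]] [[296.98419101 216.1656958 ]
 [284.86344401 204.57104173]] 25.825
```

View pics/c5.png

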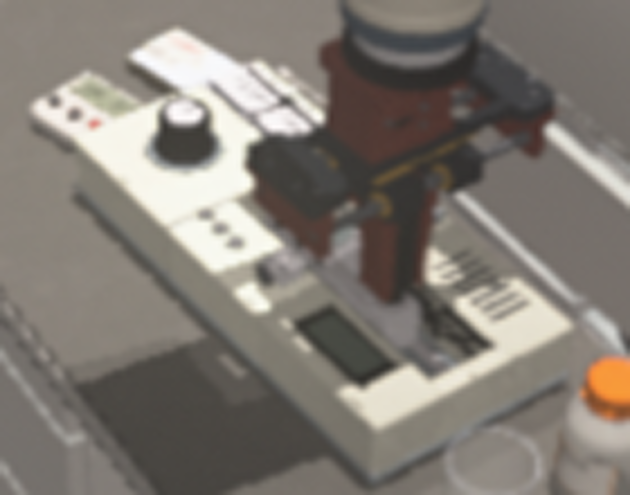

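The side view shows the fingers around the post at crop (395,280), with the carriage moved 16 mm and forces near zero. The cells and surrounding items look undisturbed.

```bash
python3 -c "
from station import *
print(job_done(),get_time())"
```

```text
the job is handed in; nothing more can be done
the job is handed in; nothing more can be done
```

I set the pointer in line with the mark (within about 0.2 mm in the top view) and slid the carriage 16 mm, where the ball drew it into the right-pocket notch with the stoppered cell; I handed the job in at about 26 s, still holding the grip, with the notch judged from travel and pull force because the gripper hid the cells from view.

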